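# Load-test a door closer spring against its reference mark

## Robot

A 7-joint arm with a two-finger parallel gripper is mounted at the origin on a cart in front of the work surface, level with it; the furniture and walls round the work are solid. World frame = base frame: x ahead of the robot, y to its left, z up, the work surface at z = 0. Lengths are in m, angles in rad, forces in N, time in s.
With the tool pointing down it reaches from about 0.425 to 0.925 m from the base axis. Payload 6.8 kg.
Tool frame: the origin (TCP) lies at the very end of the fingers, on their centre line; the grasp point (between the pads) lies 19 mm behind it; z points along the fingers, y is the line along which they close (so a half turn about z gives the same grasp; the last joint's range is limited). The gripper opens to 85 mm and grips with 20 to 120 N. Pads are 22 mm wide; open, the fingers measure 114 mm over their backs; the gripper's body (76 mm by 85 mm) begins 54 mm behind the grasp point. The pads swing forward as they close: fully open they stand 13 mm farther back than shut.
Start: joints at [1.001, 0.477, 0.022, 1.555, -0.011, 1.109, -0.083], TCP at [0.301, -0.604, 0.231] pointing down, gripper open.
Joint ranges: [-2.96, 2.96], [-0.34, 2.1], [-1.41, 1.46], [0.24, 2.44], [-1.37, 4.51], [0.17, 1.92], [-2.96, 2.96]. Speed limits (rad/s): [2.39, 2.39, 3.14, 3.14, 3.14, 3.14, 3.14].

## Interface

Orientations are given as a rotation vector (axis times angle).
In Python, from bench import get_obs, grab_frame, hand_in gives the robot as it stands.
- The arm moves only by the tool drive_tool, never from a script. Its argument "rows" is a list of rows, each an object with "offset": the shift along the tool's x, y, z as a fraction of full scale, a list of three; "rotation": the turn, a rotation vector about the tool's x, y, z as a fraction of full scale, a list of three; "claw": the opening, from 0 (shut) to 1 (fully open). In form: [{"offset": [tx, ty, tz], "rotation": [wx, wy, wz], "claw": claw}, ...]. A call has 1 to 20 rows; each row is the pose to reach, as a shift and turn from the pose commanded when the call began, along the tool's axes at that moment; what a row does not reach only later rows make up. Full scale, the value 1, is 0.15 m for a shift and 2 rad for a turn. A row lasts 1/12 s, in which the tool goes at most 41.7 mm and 7.16 degrees, less where a joint would pass 70% of its speed; a pose out of reach is approached as far as the arm can. A call with a number of a shift or a turn outside -1 to 1 is refused whole. A call with a gripper value outside its range is refused whole. The fingers move at their own pace and stop on an object; "force" is the grip in N (left out, the last holds). Time passes only in rows, so rows that repeat a pose let the fingers close. It gives the time, the measured TCP pose, the force, the opening and the grip force at its end, in the units of the state.
- get_obs(): the state, without advancing time (a new reading comes with each control period).
- grab_frame(name): name is "scene" or "top" or "wrist"; returns a dict with "frame" (400x640x3 uint8, red, green, blue), "z_map" (400x640 float32, m along the optical axis (not along the pixel's ray), 0 where there is no reading), "vfov" (degrees; the focal length in pixels is half the picture's height over the tangent of half this angle, whatever the lens; pixels are square), "cx", "cy" (the principal point, pixels), "R" (3x3) and "t" (3): a world point X has camera coordinates R X + t. Camera axes: x right, y down, z forward; pixel columns grow to the right and rows downward; lengths in m; the calibration is good to about 2 mm. A picture is of the moment at which its call begins.
- hand_in(): hands the job in; it is judged then, once.
The state is a dict: "clock": time; "joints": joint angles; "qvel": joint speeds; "tau": joint torques, N m; "tcp_pos": TCP position; "orientation": TCP orientation; "contact_force": force on the tool from outside, world axes, zero at the start; "moment": the same for the moment, N m; "grip_width": finger opening in m; "gripper_force": force on a finger pad.
Only numpy, scipy, OpenCV 4.12 (cv2) and the standard library are available. Lean on these libraries where they do the work, as an engineer would, in place of code of your own. Each camera call takes 0.05 s, during which the arm holds its last target. There are 200 camera calls.

## Task

Test the spring on the blue tester plate: stand the brass knobbed test weight on the steel pan on top of the spring and let go, so that the weight alone presses the spring. Then compare the pan with the red reference mark beside it, and slide the black verdict slider fully to its green (left) end if the loaded pan stays above the mark, or fully to its red (right) end if the pan has sunk below it. Leave the weight standing on the pan.

Things in the scene. Friction and masses are not known exactly. Their poses are not given: they have to be found in the camera images.
- weight: Loose brass test weight, 0.5 kg, upright on the bench: cylinder 42 mm in diameter, 38 mm high, then an 18 mm thick neck, then a round grip knob 26 mm in diameter between 50 and 64 mm height. Origin: centre of its underside; z up along its axis. Lock cylinders of brass and nickel without a knob (34 mm wide, 39 mm high) stand near it and are not wanted.
- pan (a point): Centre of the floor of the steel pan on the spring. Shallow dish, 64 mm inside, 70 mm outside, rim 4 mm above its floor; moves only up and down, floor 105 mm above the bench when empty, travel 45 mm; spring about 185 N/m with 1.1 N preload, so it sinks about 25 mm under the weight. A white pointer at its edge, level with the floor, points at the red mark.
- mark: Red mark, a collar with a flag towards the pan, fixed on a thin post (top 112 mm above the bench). Origin: on the post axis at the level of the flag's upper edge; compare its height with that of pan. Axes of the tester: x away from the robot, y left, towards the pan, z up. In this frame the pan centre is at y = +70 mm, the slider at the start at y = -95 mm, both at x = 0.
- slider_top (a point): Centre of the top of the black slider, an upright bar 18 x 18 mm, top 98 mm above the bench, free to grip on its upper 50 mm, over a 44 mm wide aluminium track (top 38 mm above the bench). Slides only along the y of mark, 30 mm either way from its middle start, friction 1 to 2 N, stays where left: +y (left) is the green end, -y (right) the red end.
Mind the look-alikes: they are no part of the job. What is shaped like the weight but pink or purple is not meant.

How it is judged:
On the way:
1. the weight stands free on the pan, with the verdict slider still in the middle (horizontal distance between weight and pan below 0.015 m and distance between weight and pan below 0.017 m and angle between weight's own z axis and vertical below 0.17 rad and contact force between weight and the arm below 0.1 N and contact force between weight and the fingers below 0.1 N and linear speed of weight below 0.03 m/s and y of slider_top in the frame of mark between -0.108 and -0.082 m), for 0.3 s.
At the end, for the whole second after the job is handed in: The weight stands upright (10 degrees) and at rest on the pan, within 15 mm of its centre; the slider is within 11 mm of its green end if the loaded pan is above the mark, of its red end if it is below; within 5 mm of level either verdict is accepted (horizontal distance between weight and pan below 0.015 m and distance between weight and pan below 0.017 m and angle between weight's own z axis and vertical below 0.17 rad and linear speed of weight below 0.03 m/s and ((z of pan in the frame of mark above -0.005 m and y of slider_top in the frame of mark above -0.076 m) or (z of pan in the frame of mark below 0.005 m and y of slider_top in the frame of mark below -0.114 m))); the robot touches nothing.
It also fails if it takes over 48 s, if anything falls off the work surface, if the arm or the gripper's body presses on something with over 40 N, if the wrist force passes 120 N, or if a joint passes its speed limit or range.

## Working session

There is one attempt and no reset: what is moved stays moved. The work goes in short steps, Python scripts to look and compute and a tool call to move; the robot and the scene stay as the last step left them, time stands still between calls to the robot, and variables do not carry over. Pictures are saved under pics/ and viewed, at most 10 in all, crops included, and the job is handed in when it is done.

Besides the shell and the picture viewer there is one more tool, called after "Request:" as name([rows], argument=value, ...), one row to a line, values as JSON. drive_tool: Moves the arm, as the interface text tells. Its arguments: {"type":"object","properties":{"rows":{"type":"array","items":{"type":"object","properties":{"offset":{"type":"array","items":{"type":"number"}},"rotation":{"type":"array","items":{"type":"number"}},"claw":{"type":"number"}}}},"force":{"type":"number"}},"required":["rows"]}

```bash
mkdir -p pics; cat > h.py <<'E'
import numpy as np, cv2
from bench import get_obs, grab_frame
def cloud(f):
    z=f["z_map"];h,w=z.shape;fl=h/2/np.tan(np.radians(f["vfov"])/2)
    v,u=np.mgrid[:h,:w]
    P=np.stack([(u-f["cx"])/fl*z,(v-f["cy"])/fl*z,z],-1)
    X=(P-f["t"])@np.asarray(f["R"]); X[z==0]=np.nan
    return X
def save(f,n): cv2.imwrite(f"pics/{n}.png",f["frame"][:,:,::-1])
E
python3 - <<'E'
from h import *
o=get_obs();print({k:np.round(v,3) for k,v in o.items()})
for n in("scene","top"):
    f=grab_frame(n);save(f,n);np.savez(n+".npz",X=cloud(f),im=f["frame"])
    print(n,f["vfov"],np.round(-f["R"].T@f["t"],3))
E
```

```text
{'clock': np.float64(0.0), 'joints': array([ 1.001,  0.478,  0.022,  1.556, -0.012,  1.109, -0.083]), 'qvel': array([-0.001, -0.   ,  0.001,  0.   ,  0.   , -0.001, -0.   ]), 'tau': array([-1.0000e-03, -5.9645e+01,  1.6080e+00, -2.8120e+01,  1.3000e-02,
        9.0000e-03,  0.0000e+00]), 'tcp_pos': array([ 0.3  , -0.604,  0.23 ]), 'orientation': array([-3.056e+00, -7.190e-01,  1.000e-03]), 'contact_force': array([ 0.356, -0.262, -0.698]), 'moment': array([-0.004,  0.001, -0.014]), 'gripper_force': np.float64(0.0), 'grip_width': np.float64(0.085)}
scene 55.09603535802486 [-0.197  0.617  0.554]
top 54.08876480760398 [0.388 0.059 0.992]
```

View pics/scene.png

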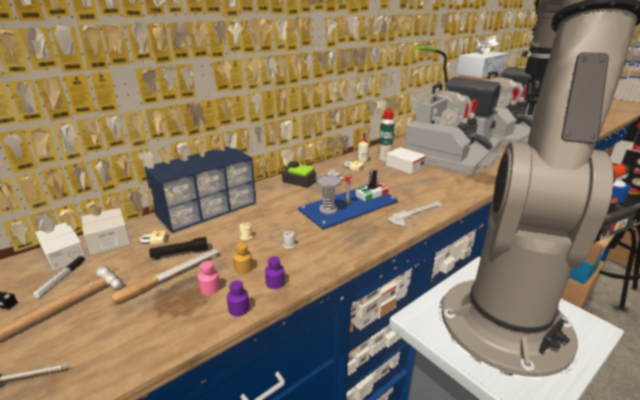

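View pics/top.png

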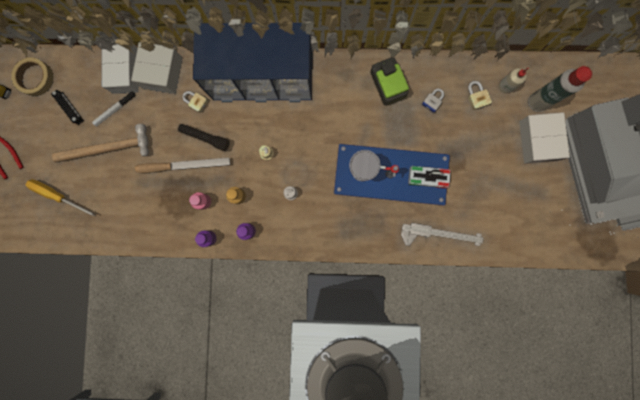

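The top view shows the brass knobbed weight at (235,195). Possible mix-ups are pink (199,200), purple (205,238) and (246,231), the brass lock cylinder (265,152) and the nickel one (290,192). The pan is at (365,165), the mark at about (394,171) and the slider at (431,176). I choose (235,195) and will check it in a close crop.

```bash
python3 - <<'E'
from h import *
d=np.load("top.npz");X,im=d["X"],d["im"]
s=np.load("scene.npz")
def blob(X,u,v,r,lo,hi,n):
    P=X[v-r:v+r,u-r:u+r].reshape(-1,3);P=P[(P[:,2]>lo)&(P[:,2]<hi)]
    print(n,len(P),"mean",P.mean(0).round(4),"mid",((P.min(0)+P.max(0))/2).round(4),"ext",np.ptp(P,0).round(3),"zmax",P[:,2].max().round(4))
blob(X,235,195,16,.045,.08,"knob");blob(X,235,195,16,.03,.08,"wt")
blob(X,235,195,16,.056,.08,"knobtop")
for n,u,v in(("pink",199,200),("pu1",205,238),("pu2",246,231),("cylb",265,152),("cyln",290,192)):blob(X,u,v,14,.025,.09,n)
blob(X,365,165,24,.09,.13,"pan");blob(X,431,176,16,.085,.12,"slider");blob(X,394,171,14,.07,.13,"mark")
P=X[135:215,325:460].reshape(-1,3);I=im[135:215,325:460].reshape(-1,3).astype(int)
m=(I[:,2]>I[:,0]+40)&(P[:,2]<.03)&(P[:,2]>0.0)
print(cv2.minAreaRect(P[m][:,:2].astype(np.float32)),P[m][:,2].mean())
a=cv2.resize(im[130:210,190:280],None,fx=6,fy=6,interpolation=2)[:,:,::-1]
b=cv2.resize(s["im"][155:225,295:405],None,fx=6,fy=6,interpolation=2)[:,:,::-1]
c=np.zeros((600,800,3),np.uint8)
a=cv2.resize(im[170:220,210:260],(300,300),interpolation=2)[:,:,::-1]; b=cv2.resize(b,(500,318))
c[:300,:300]=a;c[:318,300:]=b
c[320:320+270]=cv2.resize(im[140:205,335:460],(800,270),interpolation=2)[:,:,::-1] if 0 else cv2.resize(im[145:195,335:470],(800,270),interpolation=2)[:,:,::-1]
cv2.imwrite("pics/crop.png",c)
E
```

```text
knob 100 mean [0.4593 0.3062 0.0629] mid [0.4598 0.3069 0.0583] ext [0.024 0.024 0.018] zmax 0.0673
wt 230 mean [0.4582 0.3033 0.049 ] mid [0.4595 0.3061 0.049 ] ext [0.04  0.039 0.037] zmax 0.0673
knobtop 96 mean [0.4595 0.3066 0.0633] mid [0.4598 0.3069 0.0621] ext [0.024 0.024 0.01 ] zmax 0.0673
pink 250 mean [0.4422 0.3909 0.0482] mid [0.443  0.3947 0.0467] ext [0.041 0.039 0.042] zmax 0.0679
pu1 244 mean [0.3508 0.3727 0.0487] mid [0.3498 0.3752 0.0473] ext [0.039 0.036 0.045] zmax 0.0695
pu2 234 mean [0.3715 0.2747 0.0484] mid [0.3719 0.2775 0.047 ] ext [0.039 0.039 0.042] zmax 0.068
cylb 108 mean [0.5701 0.2363 0.035 ] mid [0.5704 0.2365 0.0342] ext [0.027 0.026 0.016] zmax 0.0421
cyln 107 mean [0.4693 0.1715 0.0354] mid [0.4694 0.172  0.034 ] ext [0.027 0.027 0.015] zmax 0.0415
pan 760 mean [ 0.529  -0.0074  0.105 ] mid [ 0.5292 -0.0166  0.1017] ext [0.069 0.088 0.021] zmax 0.1121
slider 68 mean [ 0.5152 -0.1694  0.0956] mid [ 0.5153 -0.1702  0.0931] ext [0.017 0.018 0.014] zmax 0.1003
mark 91 mean [ 0.5221 -0.0672  0.1012] mid [ 0.5209 -0.0624  0.1017] ext [0.027 0.045 0.026] zmax 0.1148
((0.5237529277801514, -0.07978872954845428), (0.2746216952800751, 0.12546421587467194), 85.62883758544922) 0.013515033818293679
```

View pics/crop.png

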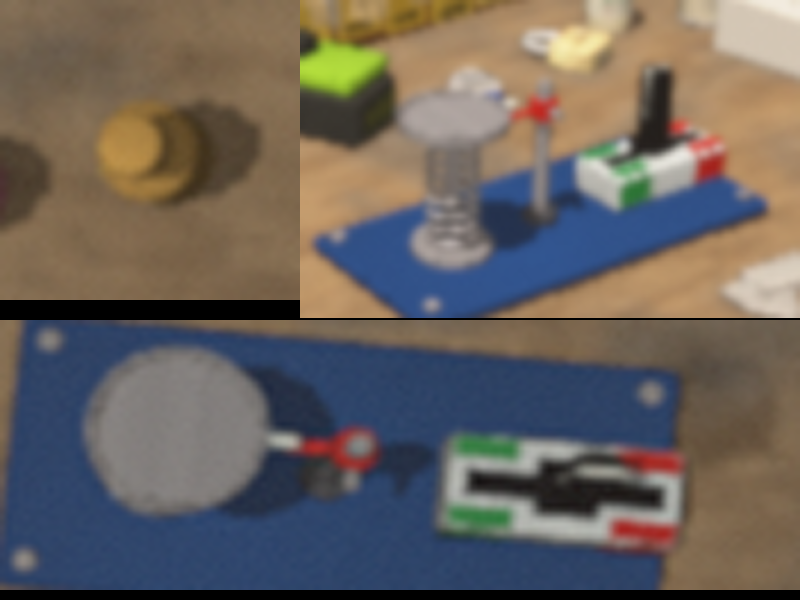

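The crop confirms the brass-coloured knobbed weight, at (140,150) in the crop, is the target. The lower strip shows the pan with its pointer and red flag, and the slider in the middle with green on the left and red on the right. Next I'll write the offset helper.

```bash
cat >> h.py <<'E'
from scipy.spatial.transform import Rotation as Ro
def to(target,R=None):
    "offset fractions of target point in present tool axes"
    o=get_obs();R=Ro.from_rotvec(o["orientation"])
    return (R.inv().apply(np.array(target)-o["tcp_pos"])/.15).round(3)
E
python3 - <<'E'
from h import *
o=get_obs();M=Ro.from_rotvec(o["orientation"]).as_matrix();print(M.round(3))
d=np.load("top.npz");X,im=d["X"],d["im"]
P=X[140:190,335:392].reshape(-1,3);P=P[(P[:,2]>.098)&(P[:,2]<.125)]
c,sz,_=cv2.minAreaRect(P[P[:,1]>-.04][:,:2].astype(np.float32));print("pan",np.round(c,4),np.round(sz,4))
pan=np.array([.529,-.0056]);sl=np.array([.5153,-.170]);y=(pan-sl)/np.linalg.norm(pan-sl)
xt=np.array([y[1],-y[0],0]);
# wanted tool y along +-xt
for s in(1,-1):
    Y=s*xt;Z=np.array([0,0,-1.]);W=np.stack([np.cross(Y,Z),Y,Z],1)
    print(s,Ro.from_matrix(M.T@W).as_rotvec()/2, W.round(3).tolist(), o["joints"][6])
print(to([.52,-.45,.25]),to([.46,.307,.25]))
for n in ("scene","top"):
    d=np.load(n+".npz");X,im=d["X"],d["im"].astype(int)
    m=(im[...,0]>im[...,1]+70)&(im[...,0]>im[...,2]+70)&(np.hypot(X[...,0]-.523,X[...,1]+.065)<.035)&(X[...,2]>.05)
    print(n,m.sum(),X[m].min(0).round(4),X[m].max(0).round(4),X[m].mean(0).round(4))
E
```

```text
[[ 0.895  0.446 -0.001]
 [ 0.446 -0.895  0.001]
 [-0.    -0.002 -1.   ]]
pan [ 0.5291 -0.0055] [0.0687 0.066 ]
1 [-7.92602531e-04 -3.72275417e-04 -5.12920952e-01] [[0.083, 0.997, 0.0], [0.997, -0.083, 0.0], [0.0, 0.0, -1.0]] -0.08310396028506808
-1 [-4.32425132e-04  9.20665826e-04  1.05787496e+00] [[-0.083, -0.997, 0.0], [-0.997, 0.083, 0.0], [-0.0, -0.0, -1.0]] -0.08310396028506808
[ 1.767 -0.266 -0.13 ] [ 3.658 -4.963 -0.123]
scene 31 [ 0.5165 -0.0828  0.0901] [ 0.5302 -0.0531  0.1018] [ 0.5216 -0.0689  0.0972]
top 23 [ 0.5162 -0.078   0.0912] [ 0.5298 -0.0583  0.1004] [ 0.5228 -0.0678  0.0961]
```

Request:
drive_tool([
  {"offset": [0.3, 0, 0], "rotation": [0, 0, -0.06], "claw": 0.7},
  {"offset": [0.55, 0, 0], "rotation": [0, 0, -0.12], "claw": 0.7},
  {"offset": [0.8, 0, 0], "rotation": [0, 0, -0.18], "claw": 0.7},
  {"offset": [1, 0, 0], "rotation": [0, 0, -0.24], "claw": 0.7},
  {"offset": [1, 0, 0], "rotation": [0, 0, -0.3], "claw": 0.7},
  {"offset": [1, 0, 0], "rotation": [0, 0, -0.36], "claw": 0.7},
  {"offset": [1, 0, 0], "rotation": [0, 0, -0.42], "claw": 0.7},
  {"offset": [1, 0, 0], "rotation": [0, 0, -0.48], "claw": 0.7},
  {"offset": [1, 0, 0], "rotation": [0, 0, -0.513], "claw": 0.7},
  {"offset": [1, 0, 0], "rotation": [0, 0, -0.513], "claw": 0.7},
  {"offset": [1, 0, 0], "rotation": [0, 0, -0.513], "claw": 0.7},
])

```text
clock: 1.02
tcp_pos: [0.4348, -0.5374, 0.2308]
orientation: [-2.314, -2.124, -0.0]
contact_force: [1.0, 0.4, 0.6]
grip_width: 0.0598
gripper_force: 0.0
```

Request:
drive_tool([
  {"offset": [0.25, 0.1, 0], "rotation": [0, 0, 0], "claw": 0.7},
  {"offset": [0.5, 0.2, 0], "rotation": [0, 0, 0], "claw": 0.7},
  {"offset": [0.75, 0.3, 0], "rotation": [0, 0, 0], "claw": 0.7},
  {"offset": [1, 0.3, 0], "rotation": [0, 0, 0], "claw": 0.7},
])

```text
clock: 1.35
tcp_pos: [0.4952, -0.389, 0.2312]
orientation: [2.311, 2.126, 0.003]
contact_force: [0.7, 0.5, 0.0]
grip_width: 0.0597
gripper_force: 0.0
```

Request:
drive_tool([
  {"offset": [0.25, 0, 0], "rotation": [0, 0, 0], "claw": 0.7},
  {"offset": [0.5, 0, 0], "rotation": [0, 0, 0], "claw": 0.7},
  {"offset": [0.75, 0, 0], "rotation": [0, 0, 0], "claw": 0.7},
  {"offset": [1, 0, 0], "rotation": [0, 0, 0], "claw": 0.7},
])

```text
clock: 1.68
tcp_pos: [0.5046, -0.2404, 0.2313]
orientation: [2.314, 2.124, -0.0]
contact_force: [0.5, 0.5, -0.5]
grip_width: 0.0599
gripper_force: 0.0
```

Request:
drive_tool([
  {"offset": [0.25, 0, 0], "rotation": [0, 0, 0], "claw": 0.7},
  {"offset": [0.5, 0, 0], "rotation": [0, 0, 0], "claw": 0.7},
  {"offset": [0.75, 0, 0], "rotation": [0, 0, 0], "claw": 0.7},
  {"offset": [1, 0, 0], "rotation": [0, 0, 0], "claw": 0.7},
])

```text
clock: 2.02
tcp_pos: [0.517, -0.091, 0.2315]
orientation: [2.314, 2.124, 0.0]
contact_force: [0.3, -0.9, 0.6]
grip_width: 0.0595
gripper_force: 0.0
```

Request:
drive_tool([
  {"offset": [0.25, 0, 0], "rotation": [0, 0, 0], "claw": 0.7},
  {"offset": [0.5, 0, 0], "rotation": [0, 0, 0], "claw": 0.7},
  {"offset": [0.75, 0, 0], "rotation": [0, 0, 0], "claw": 0.7},
  {"offset": [1, 0, 0], "rotation": [0, 0, 0], "claw": 0.7},
  {"offset": [1, 0, 0], "rotation": [0, 0, 0], "claw": 0.7},
  {"offset": [1, 0, 0], "rotation": [0, 0, 0], "claw": 0.7},
])

```text
clock: 2.52
tcp_pos: [0.5295, 0.0597, 0.2314]
orientation: [-2.308, -2.131, -0.001]
contact_force: [-1.1, -0.1, -0.8]
grip_width: 0.0597
gripper_force: 0.0
```

```bash
python3 - <<'E'
from h import *
o=get_obs();print(o["clock"],o["tcp_pos"],o["joints"].round(2),Ro.from_rotvec(o["orientation"]).as_matrix().round(3).tolist())
print(to([.46,.307,.2]))
E
```

```text
2.5167 [0.52947463 0.0596514  0.23141915] [ 0.19  0.28 -0.5   1.87  0.16  1.03 -0.45] [[0.08, 0.997, 0.0], [0.997, -0.08, 0.001], [0.001, 0.0, -1.0]]
[ 1.607 -0.593  0.211]
```

Request:
drive_tool([
  {"offset": [0.2, -0.07, 0], "rotation": [0, 0, 0], "claw": 0.7},
  {"offset": [0.4, -0.15, 0], "rotation": [0, 0, 0], "claw": 0.7},
  {"offset": [0.6, -0.22, 0], "rotation": [0, 0, 0], "claw": 0.7},
  {"offset": [0.8, -0.3, 0], "rotation": [0, 0, 0], "claw": 0.7},
])

```text
clock: 2.85
tcp_pos: [0.4949, 0.1792, 0.2312]
orientation: [2.317, 2.121, -0.001]
contact_force: [1.4, -0.1, -0.4]
grip_width: 0.0597
gripper_force: 0.0
```

Request:
drive_tool([
  {"offset": [0.2, -0.07, 0], "rotation": [0, 0, 0], "claw": 0.7},
  {"offset": [0.4, -0.15, 0], "rotation": [0, 0, 0], "claw": 0.7},
  {"offset": [0.6, -0.22, 0], "rotation": [0, 0, 0], "claw": 0.7},
  {"offset": [0.8, -0.29, 0], "rotation": [0, 0, 0], "claw": 0.7},
  {"offset": [0.8, -0.29, 0], "rotation": [0, 0, 0], "claw": 0.7},
  {"offset": [0.8, -0.29, 0], "rotation": [0, 0, 0], "claw": 0.7},
])

```text
clock: 3.35
tcp_pos: [0.4611, 0.3038, 0.2312]
orientation: [-2.311, -2.128, 0.0]
contact_force: [0.7, -0.5, -0.4]
grip_width: 0.0594
gripper_force: 0.0
```

```bash
python3 - <<'E'
from h import *
print(get_obs()["tcp_pos"],to([.46,.307,.044]))
f=grab_frame("wrist");save(f,"wrist1");X=cloud(f);im=f["frame"].astype(int)
m=(np.hypot(X[...,0]-.46,X[...,1]-.307)<.035)&(X[...,2]>.053)&(X[...,2]<.08)
P=X[m];print(m.sum(),P.mean(0),(P.min(0)+P.max(0))/2,np.ptp(P,0))
E
```

```text
[0.46108978 0.30376183 0.23116363] [ 0.021 -0.009  1.248]
447 [0.46108689 0.30920291 0.06272545] [0.46089082 0.30849086 0.05920707] [0.02476438 0.02469714 0.01171127]
```

View pics/wrist1.png

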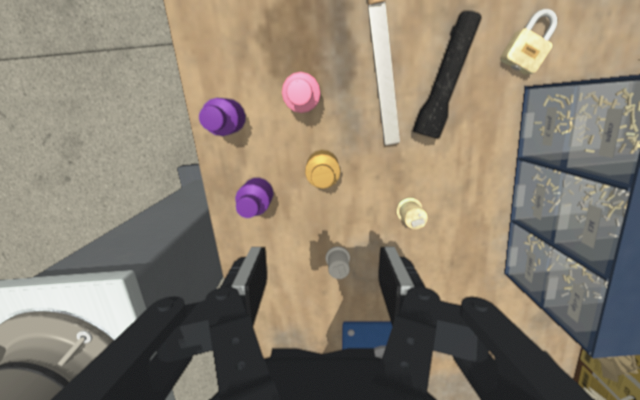

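The wrist view shows the brass weight at (322,172), with the look-alikes clear of the finger paths.

Request:
drive_tool([
  {"offset": [0.027, -0.004, 0.2], "rotation": [0, 0, 0], "claw": 0.7},
  {"offset": [0.027, -0.004, 0.4], "rotation": [0, 0, 0], "claw": 0.7},
  {"offset": [0.027, -0.004, 0.6], "rotation": [0, 0, 0], "claw": 0.7},
  {"offset": [0.027, -0.004, 0.8], "rotation": [0, 0, 0], "claw": 0.7},
  {"offset": [0.027, -0.004, 0.95], "rotation": [0, 0, 0], "claw": 0.7},
  {"offset": [0.027, -0.004, 0.95], "rotation": [0, 0, 0], "claw": 0.7},
])

```text
clock: 3.9
tcp_pos: [0.4599, 0.3022, 0.0843]
orientation: [2.316, 2.122, -0.014]
contact_force: [-0.3, -1.1, -0.0]
grip_width: 0.06
gripper_force: 0.0
```

Request:
drive_tool([
  {"offset": [0, 0, 0.1], "rotation": [0, 0, 0], "claw": 0.7},
  {"offset": [0, 0, 0.2], "rotation": [0, 0, 0], "claw": 0.7},
  {"offset": [0, 0, 0.29], "rotation": [0, 0, 0], "claw": 0.7},
  {"offset": [0, 0, 0.29], "rotation": [0, 0, 0], "claw": 0.7},
  {"offset": [0, 0, 0.29], "rotation": [0, 0, 0], "claw": 0.7},
])

```text
clock: 4.32
tcp_pos: [0.4616, 0.3064, 0.0456]
orientation: [2.313, 2.125, -0.001]
contact_force: [0.4, 0.3, 0.0]
grip_width: 0.0598
gripper_force: 0.0
```

Request:
drive_tool([
  {"offset": [0, 0, 0], "rotation": [0, 0, 0], "claw": 0.4},
  {"offset": [0, 0, 0], "rotation": [0, 0, 0], "claw": 0.3},
  {"offset": [0, 0, 0], "rotation": [0, 0, 0], "claw": 0.1},
  {"offset": [0, 0, 0], "rotation": [0, 0, 0], "claw": 0},
  {"offset": [0, 0, 0], "rotation": [0, 0, 0], "claw": 0},
  {"offset": [0, 0, 0], "rotation": [0, 0, 0], "claw": 0},
  {"offset": [0, 0, 0], "rotation": [0, 0, 0], "claw": 0},
], force=40)

```text
clock: 4.9
tcp_pos: [0.4615, 0.3078, 0.0464]
orientation: [2.311, 2.127, 0.002]
contact_force: [-1.4, -0.7, 5.7]
grip_width: 0.024
gripper_force: 39.2
```

Request:
drive_tool([
  {"offset": [0, 0, -0.1], "rotation": [0, 0, 0], "claw": 0},
  {"offset": [0, 0, -0.2], "rotation": [0, 0, 0], "claw": 0},
  {"offset": [0, 0, -0.4], "rotation": [0, 0, 0], "claw": 0},
  {"offset": [0, 0, -0.7], "rotation": [0, 0, 0], "claw": 0},
  {"offset": [0, 0, -1], "rotation": [0, 0, 0], "claw": 0},
  {"offset": [0, 0, -1], "rotation": [0, 0, 0], "claw": 0},
  {"offset": [0, 0, -1], "rotation": [0, 0, 0], "claw": 0},
])

```text
clock: 5.48
tcp_pos: [0.4624, 0.3084, 0.1982]
orientation: [2.311, 2.126, 0.009]
contact_force: [-0.3, -0.0, -5.7]
grip_width: 0.024
gripper_force: 40.6
```

```bash
python3 - <<'E'
from h import *
o=get_obs();print(o["tcp_pos"],o["grip_width"],o["gripper_force"],o["contact_force"])
print(to([.529,-.0055,.21]))
f=grab_frame("scene");X=cloud(f)
m=(np.hypot(X[...,0]-.461,X[...,1]-.307)<.03)&(X[...,2]>.1)&(X[...,2]<.3)
im=f["frame"].astype(int);m&=(im[...,0]>im[...,2]+60)
print(m.sum(),X[m].min(0),X[m].max(0))
v,u=np.nonzero(m);a,b=int(v.mean()),int(u.mean())
cv2.imwrite("pics/held.png",cv2.resize(f["frame"][max(a-50,0):a+50,b-60:b+60,::-1],None,fx=5,fy=5,interpolation=2))
E
```

```text
[0.46240062 0.30843121 0.19821938] 0.024034473915299816 40.61213774315547 [-0.31997351 -0.03488757 -5.6975342 ]
[-2.048  0.617 -0.082]
439 [0.43861818 0.29100282 0.1528558 ] [0.48172255 0.32994792 0.21761383]
```

View pics/held.png

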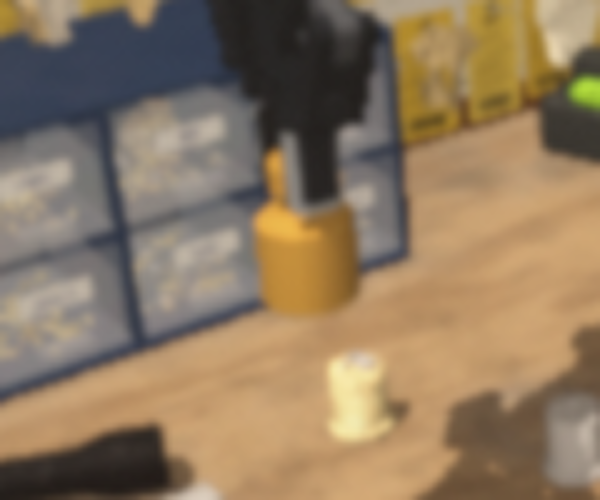

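The weight (crop 305,250) hangs upright in the fingers. Now I carry it to the pan.

Request:
drive_tool([
  {"offset": [-0.15, 0.04, -0.05], "rotation": [0, 0, 0], "claw": 0},
  {"offset": [-0.3, 0.09, -0.05], "rotation": [0, 0, 0], "claw": 0},
  {"offset": [-0.5, 0.15, -0.05], "rotation": [0, 0, 0], "claw": 0},
  {"offset": [-0.7, 0.21, -0.05], "rotation": [0, 0, 0], "claw": 0},
  {"offset": [-0.9, 0.27, -0.05], "rotation": [0, 0, 0], "claw": 0},
])

```text
clock: 5.95
tcp_pos: [0.4884, 0.167, 0.1997]
orientation: [-2.31, -2.127, 0.008]
contact_force: [0.9, 0.4, -5.0]
grip_width: 0.0246
gripper_force: 40.6
```

Request:
drive_tool([
  {"offset": [-0.2, 0.06, 0], "rotation": [0, 0, 0], "claw": 0},
  {"offset": [-0.4, 0.12, 0], "rotation": [0, 0, 0], "claw": 0},
  {"offset": [-0.6, 0.18, 0], "rotation": [0, 0, 0], "claw": 0},
  {"offset": [-0.8, 0.24, 0], "rotation": [0, 0, 0], "claw": 0},
  {"offset": [-0.9, 0.27, 0], "rotation": [0, 0, 0], "claw": 0},
  {"offset": [-0.9, 0.27, 0], "rotation": [0, 0, 0], "claw": 0},
  {"offset": [-0.9, 0.27, 0], "rotation": [0, 0, 0], "claw": 0},
])

```text
clock: 6.53
tcp_pos: [0.5176, 0.0298, 0.1999]
orientation: [-2.312, -2.122, 0.007]
contact_force: [-0.5, 0.6, -5.6]
grip_width: 0.0241
gripper_force: 40.6
```

```bash
python3 - <<'E'
from h import *
o=get_obs();print(o["tcp_pos"]);print(to([.529,-.0055,.155]))
E
```

```text
[0.51760213 0.02977417 0.19992855]
[-0.227  0.097  0.299]
```

Request:
drive_tool([
  {"offset": [-0.11, 0.05, 0], "rotation": [0, 0, 0], "claw": 0},
  {"offset": [-0.227, 0.1, 0], "rotation": [0, 0, 0], "claw": 0},
  {"offset": [-0.227, 0.1, 0.1], "rotation": [0, 0, 0], "claw": 0},
  {"offset": [-0.227, 0.1, 0.2], "rotation": [0, 0, 0], "claw": 0},
  {"offset": [-0.227, 0.1, 0.28], "rotation": [0, 0, 0], "claw": 0},
  {"offset": [-0.227, 0.1, 0.28], "rotation": [0, 0, 0], "claw": 0},
  {"offset": [-0.227, 0.1, 0.28], "rotation": [0, 0, 0], "claw": 0},
])

```text
clock: 7.12
tcp_pos: [0.5303, -0.0026, 0.1595]
orientation: [-2.308, -2.128, 0.003]
contact_force: [-0.1, 0.2, -4.4]
grip_width: 0.0239
gripper_force: 40.6
```

Request:
drive_tool([
  {"offset": [0, 0, 0.04], "rotation": [0, 0, 0], "claw": 0},
  {"offset": [0, 0, 0.08], "rotation": [0, 0, 0], "claw": 0},
  {"offset": [0, 0, 0.12], "rotation": [0, 0, 0], "claw": 0},
  {"offset": [0, 0, 0.15], "rotation": [0, 0, 0], "claw": 0},
  {"offset": [0, 0, 0.15], "rotation": [0, 0, 0], "claw": 0},
  {"offset": [0, 0, 0.15], "rotation": [0, 0, 0], "claw": 0},
  {"offset": [0, 0, 0.15], "rotation": [0, 0, 0], "claw": 0},
])

```text
clock: 7.7
tcp_pos: [0.5319, -0.0035, 0.1387]
orientation: [2.311, 2.127, 0.001]
contact_force: [1.3, 0.5, -1.7]
grip_width: 0.0238
gripper_force: 40.8
```

```bash
python3 - <<'E'
from h import *
o=get_obs();print(o["clock"],o["tcp_pos"],o["contact_force"],to([.529,-.0055,.125]))
f=grab_frame("scene")
cv2.imwrite("pics/low.png",cv2.resize(f["frame"][120:230,280:410,::-1],None,fx=5,fy=5,interpolation=2))
E
```

```text
7.7 [ 0.53189724 -0.00354054  0.13866151] [ 1.30709171  0.50406125 -1.70765368] [-0.015 -0.018  0.091]
```

View pics/low.png

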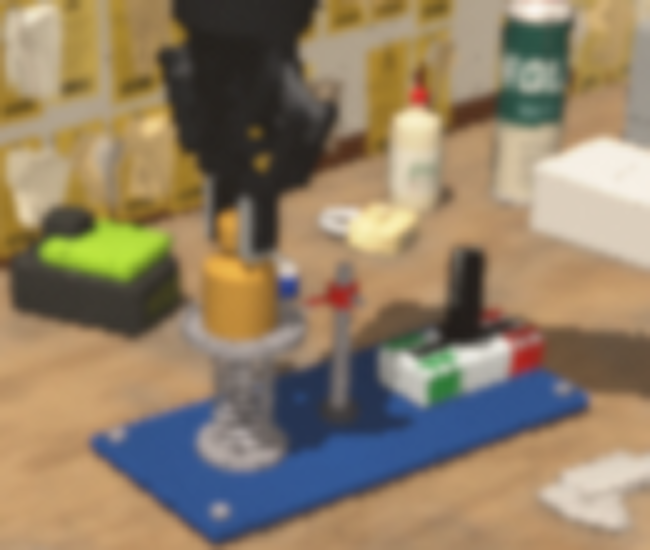

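The weight (crop 240,290) stands centred on the pan and is already pressing it down. I'll lower it a little further, then release gently.

Request:
drive_tool([
  {"offset": [0, 0, 0.02], "rotation": [0, 0, 0], "claw": 0},
  {"offset": [0, 0, 0.04], "rotation": [0, 0, 0], "claw": 0},
  {"offset": [0, 0, 0.06], "rotation": [0, 0, 0], "claw": 0},
  {"offset": [0, 0, 0.07], "rotation": [0, 0, 0], "claw": 0},
  {"offset": [0, 0, 0.07], "rotation": [0, 0, 0], "claw": 0},
  {"offset": [0, 0, 0.07], "rotation": [0, 0, 0], "claw": 0},
])

```text
clock: 8.25
tcp_pos: [0.5318, -0.0035, 0.1279]
orientation: [2.312, 2.127, 0.001]
contact_force: [1.0, 2.1, -0.2]
grip_width: 0.024
gripper_force: 41.0
```

Request:
drive_tool([
  {"offset": [0, 0, 0], "rotation": [0, 0, 0], "claw": 0.25},
  {"offset": [0, 0, 0], "rotation": [0, 0, 0], "claw": 0.35},
  {"offset": [0, 0, 0], "rotation": [0, 0, 0], "claw": 0.45},
  {"offset": [0, 0, 0], "rotation": [0, 0, 0], "claw": 0.55},
  {"offset": [0, 0, 0], "rotation": [0, 0, 0], "claw": 0.65},
  {"offset": [0, 0, 0], "rotation": [0, 0, 0], "claw": 0.65},
  {"offset": [0, 0, 0], "rotation": [0, 0, 0], "claw": 0.65},
  {"offset": [0, 0, 0], "rotation": [0, 0, 0], "claw": 0.65},
], force=20)

```text
clock: 8.92
tcp_pos: [0.5315, -0.0037, 0.1278]
orientation: [2.312, 2.127, -0.0]
contact_force: [-0.2, -0.2, -0.1]
grip_width: 0.0558
gripper_force: 0.0
```

Request:
drive_tool([
  {"offset": [0, 0, -0.08], "rotation": [0, 0, 0], "claw": 0.65},
  {"offset": [0, 0, -0.2], "rotation": [0, 0, 0], "claw": 0.65},
  {"offset": [0, 0, -0.4], "rotation": [0, 0, 0], "claw": 0.65},
  {"offset": [0, 0, -0.6], "rotation": [0, 0, 0], "claw": 0.65},
  {"offset": [0, 0, -0.8], "rotation": [0, 0, 0], "claw": 0.65},
  {"offset": [-0.2, 0, -0.8], "rotation": [0, 0, 0], "claw": 0.65},
  {"offset": [-0.5, 0, -0.8], "rotation": [0, 0, 0], "claw": 0.65},
  {"offset": [-0.8, 0, -0.8], "rotation": [0, 0, 0], "claw": 0.65},
  {"offset": [-1, 0, -0.8], "rotation": [0, 0, 0], "claw": 0.65},
  {"offset": [-1, 0, -0.8], "rotation": [0, 0, 0], "claw": 0.65},
  {"offset": [-1, 0, -0.8], "rotation": [0, 0, 0], "claw": 0.65},
])

```text
clock: 9.83
tcp_pos: [0.5186, -0.1558, 0.2485]
orientation: [2.317, 2.121, -0.0]
contact_force: [0.4, 1.7, 0.6]
grip_width: 0.0555
gripper_force: 0.0
```

```bash
python3 - <<'E'
from h import *
o=get_obs();print(o["clock"],o["tcp_pos"])
f=grab_frame("scene");X=cloud(f);im=f["frame"].astype(int)
cv2.imwrite("pics/loaded.png",cv2.resize(f["frame"][145:230,285:405,::-1],None,fx=6,fy=6,interpolation=2))
y=np.array([.0833,.9965]);x=np.array([.9965,-.0833])
m=(np.hypot(X[...,0]-.529,X[...,1]+.0055)<.045)&(X[...,2]>.05)&(X[...,2]<.2)
br=m&(im[...,0]>im[...,2]+60);print("weight",X[br].min(0),X[br].max(0))
r=np.hypot(X[...,0]-.529,X[...,1]+.0055)
g=m&~br&(r>.024)&(X[...,2]>.06);print("pan z pct",np.percentile(X[g][:,2],[5,25,50,75,95]).round(4))
pm=(X[...,:2]-np.array([.529,-.0055]))@y
red=(im[...,0]>im[...,1]+60)&(im[...,0]>im[...,2]+60)&(pm<-.035)&(pm>-.085)&(np.abs((X[...,:2]-np.array([.529,-.0055]))@x)<.02)&(X[...,2]>.04)
v,u=np.nonzero(red)
for p,a,b in sorted(zip(pm[red],X[red][:,2],zip(u,v)),key=lambda q:q[0]):print(round(p,3),round(a,4),b,end="; ")
sl=np.array([.5153,-.170])+0*y
f=grab_frame("top");X=cloud(f)
m=(np.hypot(X[...,0]-.5153,X[...,1]+.17)<.05)&(X[...,2]>.085)&(X[...,2]<.11);print("slider",m.sum(),X[m].mean(0) if m.any() else 0)
print(to([.5153,-.170,.19]))
E
```

```text
9.8333 [ 0.51857781 -0.15581148  0.24851677]
weight [ 0.50770691 -0.05015778  0.08249671] [0.54973401 0.01925766 0.14717197]
pan z pct [0.0789 0.0811 0.0825 0.0845 0.0862]
-0.077 0.1019 (np.int64(351), np.int64(176)); -0.077 0.1005 (np.int64(350), np.int64(176)); -0.076 0.0966 (np.int64(351), np.int64(178)); -0.072 0.1026 (np.int64(351), np.int64(177)); -0.071 0.1018 (np.int64(350), np.int64(177)); -0.07 0.0992 (np.int64(350), np.int64(178)); -0.07 0.1006 (np.int64(349), np.int64(177)); -0.069 0.0918 (np.int64(349), np.int64(180)); -0.069 0.0892 (np.int64(349), np.int64(181)); -0.068 0.0973 (np.int64(350), np.int64(179)); -0.068 0.0961 (np.int64(349), np.int64(179)); -0.067 0.1025 (np.int64(347), np.int64(176)); -0.066 0.1001 (np.int64(349), np.int64(178)); -0.066 0.0923 (np.int64(348), np.int64(180)); -0.066 0.0954 (np.int64(348), np.int64(179)); -0.066 0.1003 (np.int64(347), np.int64(177)); -0.065 0.1023 (np.int64(348), np.int64(177)); -0.064 0.0907 (np.int64(348), np.int64(181)); -0.064 0.1027 (np.int64(346), np.int64(176)); -0.064 0.1003 (np.int64(348), np.int64(178)); -0.063 0.093 (np.int64(347), np.int64(180)); -0.063 0.1005 (np.int64(346), np.int64(177)); -0.063 0.0962 (np.int64(347), np.int64(179)); -0.063 0.0903 (np.int64(347), np.int64(181)); -0.062 0.0919 (np.int64(346), np.int64(180)); -0.062 0.1 (np.int64(347), np.int64(178)); -0.061 0.0986 (np.int64(346), np.int64(178)); -0.061 0.0957 (np.int64(346), np.int64(179)); -0.057 0.0969 (np.int64(345), np.int64(179)); -0.055 0.094 (np.int64(344), np.int64(180)); -0.054 0.0978 (np.int64(344), np.int64(179)); -0.051 0.0982 (np.int64(343), np.int64(179)); -0.049 0.0962 (np.int64(343), np.int64(180)); -0.048 0.0955 (np.int64(342), np.int64(180)); -0.045 0.0962 (np.int64(341), np.int64(180)); slider 67 [ 0.51526119 -0.1694669   0.09584796]
[-0.122 -0.017  0.39 ]
```

View pics/loaded.png

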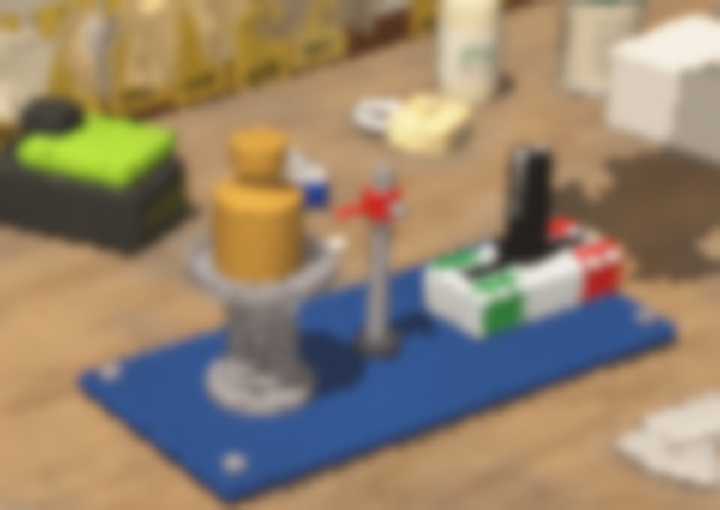

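The weight stands upright on the pan (crop 258,205). The white pointer (335,243) sits clearly below the red flag (350,210): the floor is at about 0.081 m against about 0.096 m for the mark. The verdict is therefore red, to the right. The slider is still in the middle.

Request:
drive_tool([
  {"offset": [-0.12, -0.017, 0.1], "rotation": [0, 0, 0], "claw": 0.65},
  {"offset": [-0.12, -0.017, 0.3], "rotation": [0, 0, 0], "claw": 0.65},
  {"offset": [-0.12, -0.017, 0.5], "rotation": [0, 0, 0], "claw": 0.65},
  {"offset": [-0.12, -0.017, 0.7], "rotation": [0, 0, 0], "claw": 0.65},
  {"offset": [-0.12, -0.017, 0.7], "rotation": [0, 0, 0], "claw": 0.65},
  {"offset": [-0.12, -0.017, 0.7], "rotation": [0, 0, 0], "claw": 0.65},
])

```text
clock: 10.43
tcp_pos: [0.5146, -0.1689, 0.1423]
orientation: [-2.306, -2.129, 0.001]
contact_force: [-0.0, 0.2, 0.8]
grip_width: 0.0554
gripper_force: 0.0
```

```bash
python3 - <<'E'
from h import *
print(get_obs()["tcp_pos"],to([.5153,-.170,.066]))
E
```

```text
[ 0.51461909 -0.16885729  0.14234525] [-0.008  0.007  0.509]
```

Request:
drive_tool([
  {"offset": [-0.005, 0.005, 0.15], "rotation": [0, 0, 0], "claw": 0.65},
  {"offset": [-0.005, 0.005, 0.3], "rotation": [0, 0, 0], "claw": 0.65},
  {"offset": [-0.005, 0.005, 0.42], "rotation": [0, 0, 0], "claw": 0.65},
  {"offset": [-0.005, 0.005, 0.5], "rotation": [0, 0, 0], "claw": 0.65},
  {"offset": [-0.005, 0.005, 0.5], "rotation": [0, 0, 0], "claw": 0.65},
])

```text
clock: 10.85
tcp_pos: [0.5159, -0.1709, 0.0676]
orientation: [-2.31, -2.128, 0.0]
contact_force: [-0.6, -0.2, -0.0]
grip_width: 0.0558
gripper_force: 0.0
```

Request:
drive_tool([
  {"offset": [0, 0, 0], "rotation": [0, 0, 0], "claw": 0.4},
  {"offset": [0, 0, 0], "rotation": [0, 0, 0], "claw": 0.2},
  {"offset": [0, 0, 0], "rotation": [0, 0, 0], "claw": 0.1},
  {"offset": [0, 0, 0], "rotation": [0, 0, 0], "claw": 0},
  {"offset": [0, 0, 0], "rotation": [0, 0, 0], "claw": 0},
  {"offset": [0, 0, 0], "rotation": [0, 0, 0], "claw": 0},
  {"offset": [0, 0, 0], "rotation": [0, 0, 0], "claw": 0},
], force=25)

```text
clock: 11.43
tcp_pos: [0.5178, -0.1719, 0.0696]
orientation: [2.309, 2.125, 0.004]
contact_force: [1.4, 1.0, 8.7]
grip_width: 0.0175
gripper_force: 29.7
```

Request:
drive_tool([
  {"offset": [-0.03, 0, 0], "rotation": [0, 0, 0], "claw": 0},
  {"offset": [-0.06, 0, 0], "rotation": [0, 0, 0], "claw": 0},
  {"offset": [-0.09, 0, 0], "rotation": [0, 0, 0], "claw": 0},
  {"offset": [-0.12, 0, 0], "rotation": [0, 0, 0], "claw": 0},
  {"offset": [-0.15, 0, 0], "rotation": [0, 0, 0], "claw": 0},
  {"offset": [-0.18, 0, 0], "rotation": [0, 0, 0], "claw": 0},
  {"offset": [-0.2, 0, 0], "rotation": [0, 0, 0], "claw": 0},
  {"offset": [-0.2, 0, 0], "rotation": [0, 0, 0], "claw": 0},
  {"offset": [-0.2, 0, 0], "rotation": [0, 0, 0], "claw": 0},
  {"offset": [-0.2, 0, 0], "rotation": [0, 0, 0], "claw": 0},
])

```text
clock: 12.27
tcp_pos: [0.5155, -0.2018, 0.0695]
orientation: [2.309, 2.125, 0.004]
contact_force: [2.7, 0.6, 6.4]
grip_width: 0.0176
gripper_force: 29.7
```

Request:
drive_tool([
  {"offset": [-0.2, 0, 0], "rotation": [0, 0, 0], "claw": 0.4},
  {"offset": [0, 0, 0], "rotation": [0, 0, 0], "claw": 0.65},
])

```text
clock: 12.43
tcp_pos: [0.5112, -0.2143, 0.0682]
orientation: [2.324, 2.106, -0.008]
contact_force: [-0.7, -1.4, -0.4]
grip_width: 0.0407
gripper_force: 0.0
```

The first row carried a leftover −0.2 shift while the fingers opened. It pushed only along the slide toward the stop. Now I lift off and check.

Request:
drive_tool([
  {"offset": [0, 0, 0], "rotation": [0, 0, 0], "claw": 0.65},
  {"offset": [0, 0, 0], "rotation": [0, 0, 0], "claw": 0.65},
  {"offset": [0, 0, 0], "rotation": [0, 0, 0], "claw": 0.65},
  {"offset": [0, 0, -0.2], "rotation": [0, 0, 0], "claw": 0.65},
  {"offset": [0, 0, -0.4], "rotation": [0, 0, 0], "claw": 0.65},
  {"offset": [0, 0, -0.6], "rotation": [0, 0, 0], "claw": 0.65},
  {"offset": [0, 0, -0.9], "rotation": [0, 0, 0], "claw": 0.65},
  {"offset": [-0.4, 0, -1], "rotation": [0, 0, 0], "claw": 0.65},
  {"offset": [-1, 0, -1], "rotation": [0, 0, 0], "claw": 0.65},
  {"offset": [-1, 0, -1], "rotation": [0, 0, 0], "claw": 0.65},
  {"offset": [-1, 0, -1], "rotation": [0, 0, 0], "claw": 0.65},
  {"offset": [-1, 0, -1], "rotation": [0, 0, 0], "claw": 0.65},
])

```text
clock: 13.43
tcp_pos: [0.4978, -0.3598, 0.218]
orientation: [2.321, 2.114, -0.006]
contact_force: [0.1, 0.6, 0.0]
grip_width: 0.0556
gripper_force: 0.0
```

```bash
python3 - <<'E'
from h import *
o=get_obs();print(o["clock"],o["tcp_pos"])
f=grab_frame("scene");cv2.imwrite("pics/fin.png",cv2.resize(f["frame"][145:230,285:405,::-1],None,fx=6,fy=6,interpolation=2))
X=cloud(grab_frame("top"))
m=(np.hypot(X[...,0]-.5153,X[...,1]+.17)<.055)&(X[...,2]>.085)&(X[...,2]<.115);P=X[m]
print("slider",m.sum(),P.mean(0) if len(P) else 0)
m=(np.hypot(X[...,0]-.53,X[...,1]+.0055)<.03)&(X[...,2]>.133)&(X[...,2]<.16);P=X[m];print("knob",m.sum(),P.mean(0))
E
```

```text
13.4333 [ 0.49775616 -0.35982685  0.21796949]
slider 70 [ 0.51325456 -0.19893272  0.09580938]
knob 115 [ 0.52905101 -0.00315819  0.14340958]
```

View pics/fin.png

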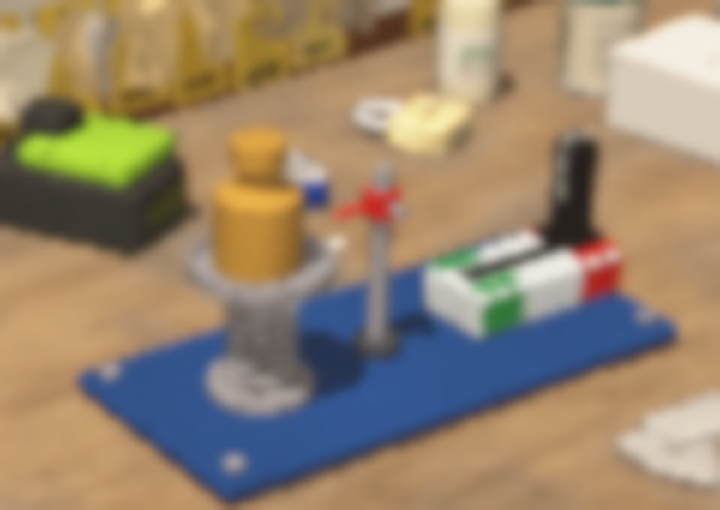

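The slider (crop 573,190) has moved 29.5 mm to the red end. The weight (258,205) stands upright on the pan, 2 mm off centre, and the arm touches nothing.

```bash
python3 -c "
from bench import hand_in
print(hand_in())"
```

```text
the job is handed in; nothing more can be done
None
```

The weight is standing on the pan, which sank about 15 mm below the red mark; I slid the verdict slider fully to the red (right) end and handed the job in at about 13.5 s of the 48 s allowed, though no result came back from the judge.

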